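Set the stencil wheel to the flower and latch it

ROBOT

A 6-joint arm with a two-finger parallel gripper is mounted at the origin on the work surface. World frame = base frame: x ahead of the robot, y to its left, z up, the work surface at z = 0. Lengths are in mm, angles in rad, forces in N, time in s.
With the tool pointing down it reaches from about 275 to 1000 mm from the base axis. Payload 8.4 kg.
Tool frame: the origin (TCP) lies between the finger pads; the fingertips stand r.nose_length ahead of it and the grasp point (between the pads) lies 8 mm behind it (r.nose_length is the distance from the TCP to the fingertips, in mm); y points along the fingers, x is the direction in which the jaws open and shut, and the axes are right-handed (so a half turn about y gives the same grasp; the last joint's range is limited). The gripper opens to 85 mm and grips with 20 to 120 N. Pads are 22 mm wide; open, the fingers measure 114 mm over their backs; the gripper's body (76 mm by 85 mm) begins 54 mm behind the grasp point. The pads swing forward as they close: fully open they stand 13 mm farther back than shut.
Start: joints at [1.259, 0.353, 1.633, -0, 1.155, -0.002], TCP at [190.541, 595.25, 242.281] pointing down, gripper open.
Joint ranges: [-2.63, 2.63], [-0.92, 2.1], [0.06, 2.66], [-1.3, 4.44], [0, 2.69], [-3.02, 3.02]. Speed limits (rad/s): [2.22, 2.22, 2.79, 3.14, 3.14, 3.14].

INTERFACE

Orientations are given as [roll, pitch, yaw] about the fixed x, y, z axes, in that order (R = Rz(yaw) Ry(pitch) Rx(roll)).
In Python, from rig import r, cams, order gives the robot as it stands. The module is installed in compiled form; this text tells all that it offers.
- The arm moves only by the shell command python3 -m crank 'ROWS' [FORCE]. ROWS is JSON, a list of rows, each a list of 7 numbers: the turn, a rotation vector about the tool's x, y, z in degrees, then the shift along the tool's x, y, z in cm, then the opening, from -1 (shut) to 1 (fully open). A call has exactly 10 rows; each row shifts and turns the pose as measured when the row begins, along the tool's axes as they then stand; what a row does not reach is not made up. A row lasts 1/12 s, in which the tool goes at most 41.7 mm and 7.16 degrees, less where a joint would pass 70% of its speed; a pose out of reach is approached as far as the arm can. A call with a gripper value outside its range is refused whole. The fingers move at their own pace and stop on an object; FORCE is the grip in N (left out, the last holds). Time passes only in rows, so rows that do not move let the fingers close, or fill a call up. It gives the time, the measured TCP pose, the force and the opening at its end, in the units of the state.
- r.sense(): the state, without advancing time (a new reading comes with each control period).
- cams.grab_frame(name): name is "side" or "top" or "wrist"; returns the picture (420x560x3 uint8, blue, green, red); there is no depth.
- cams.camera_info(name): a dict with "intrinsics" (3x3 intrinsics, pixels), "view" (4x4, takes a point from world to camera coordinates); the wrist camera has in their place "hand_eye" (4x4, takes a point from camera to tool coordinates, whose origin is the TCP and whose axes are the tool frame's). Camera axes: x right, y up, looking along -z (the intrinsics and any distortion apply to the point x, -y, -z); pixel columns grow to the right and rows downward; lengths in mm; the calibration is good to about 2 mm. A picture is of the moment at which its call begins: read the wrist's pose just before it. camera_info takes no time and is no camera call.
- order.sign_off(): hands the job in, once; it reports no verdict.
The state is a dict: "clock": time; "qpos": joint angles; "qvel": joint speeds; "joint_efforts": joint torques, N m; "eef_pos": TCP position; "tcp_rot": TCP orientation; "contact_force": force on the tool from outside, world axes, zero at the start; "wrist_torque": the same for the moment, N m; "opening": opening from 0.0 (shut) to 1.0 (fully open).
Only numpy, scipy, OpenCV 4.12 (cv2) and the standard library are available. Lean on these libraries where they do the work, as an engineer would, in place of code of your own. Each camera call takes 0.05 s, during which the arm holds its last target.

TASK

Press lightly on the face of the stencil wheel and drag it round until the flower pattern sits centred in the window of the white bridge; then push the latch post fully home towards the wheel so that its nose locks into the rim. Press on the wheel gently (never more than about 15 N) and do not disturb the bowl, jar, spatula and shaker around the stand.

Things in the scene. Friction and masses are not known exactly. Their poses are not given: they have to be found in the camera images.
- stand: white base 12 mm thick, fixed to the bench; origin under the wheel's axis at bench height; x points from the axis to the window, y from the axis to the latch, z up. A white bridge plate, top 66 mm above the bench, covers the disc where stand-x is over 22 mm (|stand-y| under 83 mm); the rest of the disc is open from above.
- window (a point): centre of the 52 x 52 mm window in the bridge, at the bridge's top, 62 mm from the wheel's axis
- hub: fixed bearing of the wheel; origin on the wheel's vertical axis, 42 mm above the bench, axes as the stand's. The wheel is a flat metal disc, 96 mm radius, 6 mm thick, with nothing on it to hold: turn it by friction under a pressed fingertip. Its face height differs from start to start, 10 mm below to 10 mm above this origin, and is not measured: find it by touch. More than 15 N on it is too much.
- wheel (a joint): wheel angle, rad, growing anticlockwise from above, no end stops; the flower is centred in the window at 0 and equally at 6.283 (a full turn). Six dark pierced patterns, 60 degrees apart, 62 mm from the axis: flower (five petals round a dot), then anticlockwise three bars, round, cross, square, two bars. Six rim notches lie half-way between them.
- latch (a joint): latch travel, m: 0 fully open, 0.018 fully home; slides along the stand's -y (to the axis), about 1.5 N friction, stays where it is left. Its 12 mm round nose enters a 14 mm rim notch with rounded mouth only when a pattern is centred in the window within about 4 degrees, and then centres the wheel; otherwise it butts against the rim.
- latch_post (a point): centre of the upright black latch post, 14 mm thick, 36 mm tall (top 18 mm above this point, 85 mm above the bench), moves with the latch; when open it is 158 mm from the wheel's axis. Push it from its outer side. Outside the post the bar it stands on reaches another 11 mm, its top 51 mm above the bench (16 mm below this point).
- bowl: white bowl, 110 mm across, 50 mm tall, loose bystander; origin under its centre
- jar: clear jar with metal lid, 48 mm across, 75 mm tall, loose bystander; origin under its centre
- spatula: white plastic spatula, 200 mm, lying on the bench, loose bystander
- shaker: steel shaker can, 44 mm across, 85 mm tall, loose bystander; origin under its centre
- drag_spot (a point): fixed point over the open part of the disc, 65 mm from the axis on the side away from the window, at hub height. The disc is sprung: it starts to sink at about 1.7 N, then 2 N per mm, with a hard stop after 3 mm (about 7.7 N). Its bearing drags with 0.18 N m (2.8 N at this radius), so a press of 5 to 9 N drives it; it may slip a little under the finger, and stays where it is left.

How it is judged:
By the outcome, as a careful person would: the job done as asked, in the order asked, and still so for the second after the job is handed in, with the robot touching nothing.
It also fails if it takes over 64 s, if anything falls off the work surface, if the arm or the gripper's body presses on something with over 40 N, if the wrist force passes 120 N, or if a joint passes its speed limit or range.

## Working session

There is one attempt and no reset: what is moved stays moved. The work goes in short steps, Python scripts to look and compute and a shell command to move; the robot and the scene stay as the last step left them, time stands still between calls to the robot, and variables do not carry over. Pictures are saved under pics/ and viewed, and the job is handed in when it is done.

```bash
mkdir -p pics; ls; python3 - <<'E'
from rig import r,cams,order
import cv2,numpy as np
print(r.sense()); print(r.nose_length)
for n in("side","top","wrist"):
    cv2.imwrite(f"pics/a_{n}.png",cams.grab_frame(n)); print(n,cams.camera_info(n))
E
```

```text
pics
{'clock': 0.0, 'qpos': array([ 1.25858716e+00,  3.53628213e-01,  1.63416054e+00, -1.87717306e-05,
        1.15518424e+00, -2.43566597e-03]), 'qvel': array([-0.00027582,  0.00119874,  0.00096557, -0.00012261,  0.00027227,
        0.00081023]), 'joint_efforts': array([ 2.77770170e-05, -6.05246615e+01, -3.42072952e+01, -2.69939956e-04,
        9.33078438e-03,  1.72272803e-05]), 'eef_pos': array([190.40908221, 594.79574219, 241.56281624]), 'tcp_rot': array([-1.57081013e+00,  1.38037805e-03,  1.26103041e+00]), 'contact_force': array([ 0.2912836 ,  0.16328699, -0.18912721]), 'wrist_torque': array([ 0.01819766, -0.05861555,  0.00091385]), 'opening': 0.9964441838631738}
11.0
side {'intrinsics': array([[397.9055041 ,   0.        , 275.74112868],
       [  0.        , 397.9055041 , 213.34575806],
       [  0.        ,   0.        ,   1.        ]]), 'view': array([[-9.66602357e-01, -2.56072861e-01, -1.03234352e-02,
         5.97206363e+02],
       [ 1.83967076e-01, -7.21341425e-01,  6.67699531e-01,
        -1.91729510e+02],
       [-1.78426450e-01,  6.43500768e-01,  7.44359297e-01,
       
[... 459 characters left out ...]
      [-7.66345543e-02,  1.99737948e-02,  9.96859164e-01,
        -1.11063733e+03],
       [ 0.00000000e+00,  0.00000000e+00,  0.00000000e+00,
         1.00000000e+00]])}
wrist {'intrinsics': array([[304.17435716,   0.        , 278.90419401],
       [  0.        , 304.17435716, 207.63839896],
       [  0.        ,   0.        ,   1.        ]]), 'hand_eye': array([[ 9.99999681e-01,  3.29076859e-04,  7.28417912e-04,
         3.65187396e-01],
       [ 6.15384620e-04,  2.64595314e-01, -9.64359342e-01,
        -1.31844774e+02],
       [-5.10084309e-04,  9.64359483e-01,  2.64595027e-01,
         6.72711895e+01],
       [ 0.00000000e+00,  0.00000000e+00,  0.00000000e+00,
         1.00000000e+00]])}
```

View pics/a_top.png

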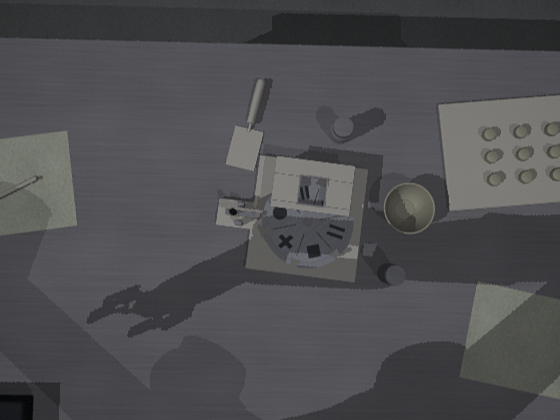

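View pics/a_side.png

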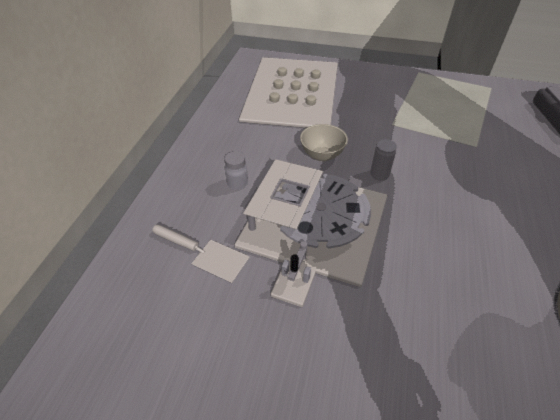

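View pics/a_wrist.png

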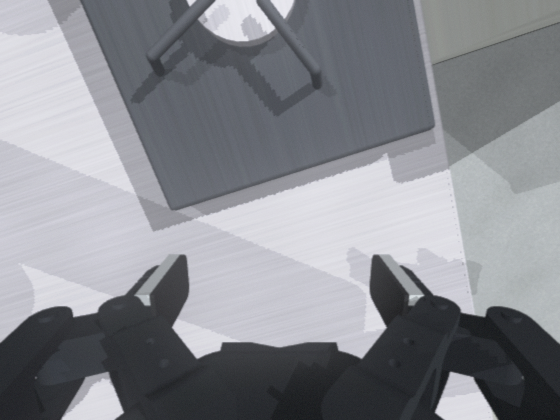

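```bash
python3 - <<'E'
import cv2,numpy as np
t=cv2.imread("pics/a_top.png"); 
z=cv2.resize(t[140:295,205:410],None,fx=3.9,fy=3.8,interpolation=cv2.INTER_CUBIC)
cv2.imwrite("pics/b_top.png",np.clip(z*1.6,0,255).astype(np.uint8))
s=cv2.imread("pics/a_side.png")
z=cv2.resize(s[155:310,225:405],None,fx=3.8,fy=3.8,interpolation=cv2.INTER_CUBIC)
cv2.imwrite("pics/b_side.png",np.clip(z*1.6,0,255).astype(np.uint8))
E
```

```text
(no output)
```

View pics/b_top.png

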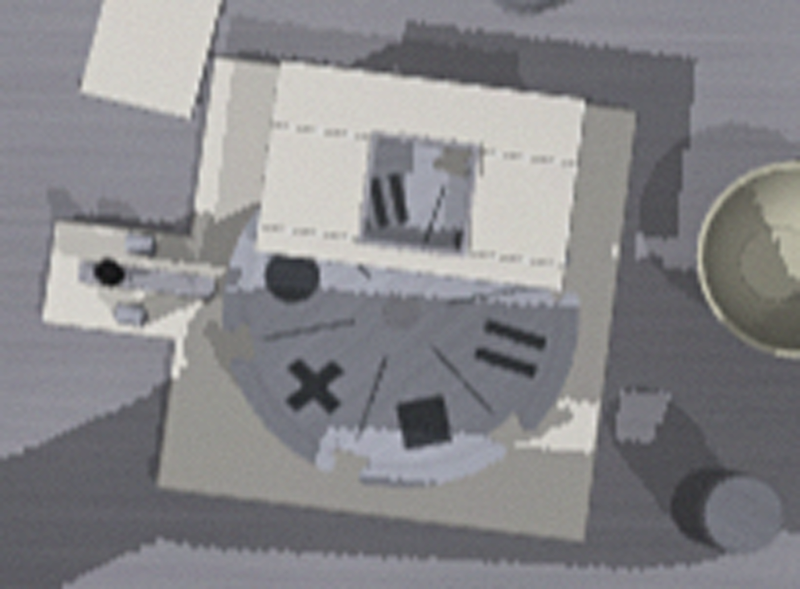

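View pics/b_side.png

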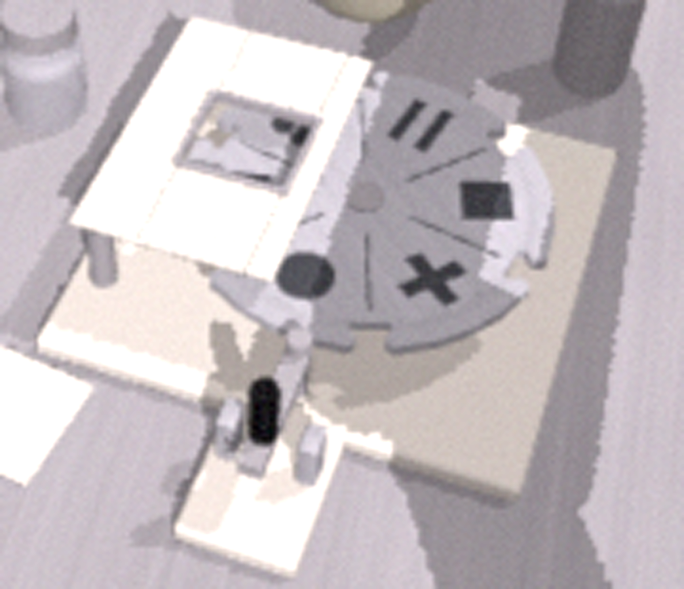

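```bash
cat > h.py <<'E'
import numpy as np,cv2
from rig import r,cams,order
def ray(n,uv,pose=None):
    c=cams.camera_info(n);K=c["intrinsics"]
    d=np.array([(uv[0]-K[0,2])/K[0,0],-(uv[1]-K[1,2])/K[1,1],-1.])
    V=np.linalg.inv(c["view"]); return V[:3,3],V[:3,:3]@d
def onz(n,uv,z):
    o,d=ray(n,uv); return o+d*(z-o[2])/d[2]
def proj(n,p):
    c=cams.camera_info(n);q=c["view"]@np.append(p,1);K=c["intrinsics"]
    return np.array([K[0,2]-K[0,0]*q[0]/q[2],K[1,2]+K[1,1]*q[1]/q[2]])
E
python3 - <<'E'
from h import *
T=lambda X,Y:(205+X/3.9-.5+.13,140+Y/3.8-.5+.13)
S=lambda X,Y:(225+X/3.8-.37,155+Y/3.8-.37)
np.set_printoptions(precision=1,suppress=True)
g=lambda n,f,L,z:np.array([onz(n,f(*p),z) for p in L])
br=g("top",T,[(278,62),(585,100),(563,290),(258,248)],66)
wi=g("top",T,[(370,133),(482,145),(468,250),(358,238)],66)
ba=g("top",T,[(160,488),(585,540),(635,112),(215,57)],12)
po=g("top",T,[(109,272)],85)
for n,a in(("br",br),("wi",wi),("ba",ba)):
    print(n,a[:,:2].tolist(),"mean",a.mean(0),"sides",[np.linalg.norm(a[i]-a[i-1]) for i in range(4)])
    for i in range(4):
        d=a[i]-a[i-1];print(np.degrees(np.arctan2(d[1],d[0]))%90,end=" ")
    print()
print("post",po)
brs=g("side",S,[(192,16),(372,62),(275,280),(70,222)],66);print("side br",brs.mean(0),[np.linalg.norm(brs[i]-brs[i-1]) for i in range(4)])
wis=g("side",S,[(210,92),(322,112),(285,188),(177,165)],66);print("side wi",wis.mean(0))
print("side post",g("side",S,[(265,388)],85))
bas=g("side",S,[(615,152),(518,492),(40,342)],12);print(bas)
E
```

```text
br [[687.1550388559431, -29.951214069360482], [669.4982205168233, -194.5762048093079], [564.8209894504962, -183.56247269698073], [584.7303390367547, -21.206622111183613]] mean [ 626.6 -107.3   66. ] sides [np.float64(102.7973103809913), np.float64(165.56917228152244), np.float64(105.25504737899905), np.float64(163.57201600636196)]
85.12015975092412 83.87815617711202 83.99365958946817 83.00884544420578 
wi [[648.9432439242084, -79.710466438794], [643.5227718193161, -139.61720803333168], [585.7317739749967, -132.7743162608392], [591.1907576967741, -74.18428419385091]] mean [ 617.3 -106.6   66. ] sides [np.float64(58.01627664418253), np.float64(60.151468862486034), np.float64(58.1947128152736), np.float64(58.843796282066535)]
84.53416014094661 84.82985114465639 83.24718763368094 84.67697290690204 
ba [[451.59409420241934, 30.3154160351795], [426.1188307006586, -204.76302542420368], [671.2377112554295, -231.28111309641722], [698.3435511186638, 5.0880402768534125]] mean [ 561.8 -100.2   12. ] sides [np.float64(248.03571310622456), np.float64(236.454779375374), np.float64(246.54913217899445), np.float64(237.91827004475303)]
84.16242976606091 83.81503846323875 83.82549299404337 83.45813278168019 
post [[569.1  55.9  85. ]]
side br [ 626.6 -106.1   66. ] [np.float64(165.3429605221721), np.float64(105.03138024141172), np.float64(163.33842062917674), np.float64(106.23422976352023)]
side wi [ 616.8 -108.    66. ]
side post [[570.3  56.8  85. ]]
[[ 427.4 -200.9   12. ]
 [ 453.8   33.6   12. ]
 [ 696.5    5.9   12. ]]
```

```bash
python3 - <<'E'
from h import *
T=lambda X,Y:(205+X/3.9-.37,140+Y/3.8-.37)
S=lambda X,Y:(225+X/3.8-.37,155+Y/3.8-.37)
np.set_printoptions(precision=1,suppress=True)
A=np.array([554,-100.]);yaw=np.radians(-6.1)
R=np.array([[np.cos(yaw),np.sin(yaw)],[-np.sin(yaw),np.cos(yaw)]])
pts={"square":((424,420),(487,200),240),"cross":((315,386),(433,280),180),"round":((293,278),(305,275),120),"2bars":((510,348),(420,124),300)}
for k,(t,s,a) in pts.items():
    o1,d1=ray("top",T(*t));o2,d2=ray("side",S(*s))
    x=np.linalg.lstsq(np.c_[d1,-d2],o2-o1,rcond=None)[0]
    p=(o1+d1*x[0]+o2+d2*x[1])/2; q=R@(p[:2]-A)
    out=[]
    for z in(35,45):
        q2=R@(onz("top",T(*t),z)[:2]-A); out+=[round(np.hypot(*q2),1),round((np.degrees(np.arctan2(q2[1],q2[0]))-a)%360,1)]
    print(k,p,"gap",np.linalg.norm(o1+d1*x[0]-o2-d2*x[1]),"r",np.hypot(*q),"wheel deg",(np.degrees(np.arctan2(q[1],q[0]))-a)%360,out)
print(onz("top",(369.5,250),30))
E
```

```text
square [ 492.4 -112.    48.3] gap 0.7035379068849498 r 62.718024801882976 wheel deg 317.0873868461659 [np.float64(62.7), np.float64(318.1), np.float64(62.5), np.float64(317.4)]
cross [510.5 -53.2  47.3] gap 0.17178559995987516 r 63.88222374973225 wheel deg 318.9872695563388 [np.float64(63.7), np.float64(319.2), np.float64(63.9), np.float64(319.1)]
round [570.8 -40.2  48.1] gap 2.0087612872196723 r 62.07317107375328 wheel deg 320.42909481093807 [np.float64(61.7), np.float64(320.6), np.float64(61.7), np.float64(321.1)]
2bars [ 533.6 -157.7   49.2] gap 0.8607410556046124 r 61.18187726402882 wheel deg 316.61754827830225 [np.float64(62.8), np.float64(317.1), np.float64(61.8), np.float64(316.5)]
[ 494.9 -233.2   30. ]
```

```bash
python3 -m crank '[[0,0,0,-2.7,0,-2.47,-1],[0,0,0,-2.7,0,-2.47,-1],[0,0,0,-2.7,0,-2.47,-1],[0,0,0,-2.7,0,-2.47,-1],[0,0,0,-2.7,0,-2.47,-1],[0,0,0,-2.7,0,-2.47,-1],[0,0,0,-2.7,0,-2.47,-1],[0,0,0,-2.7,0,-2.47,-1],[0,0,0,-2.7,0,-2.47,-1],[0,0,0,-2.7,0,-2.47,-1]]' 40
```

```text
clock: 0.98
eef_pos: [344.9, 254.1, 238.6]
tcp_rot: [-1.569, 0.001, 1.271]
contact_force: [1.4, 0.6, 0.5]
opening: 0.002
```

```bash
cat >> h.py <<'E'
from scipy.spatial.transform import Rotation as Ro
AX=np.array([554,-100.]);YAW=-6.1
def st(): 
    s=r.sense();return s,Ro.from_euler('xyz',s["tcp_rot"]).as_matrix()
def rep(target=None,yaw=None):
    s,M=st();p=s["eef_pos"];np.set_printoptions(precision=2,suppress=True)
    d=p[:2]-AX;print("t",round(s["clock"],2),"pos",p,"rotdeg",np.degrees(s["tcp_rot"]),"F",s["contact_force"],"op",round(s["opening"],2),
     "r %.1f standang %.2f"%(np.hypot(*d),(np.degrees(np.arctan2(d[1],d[0]))-YAW)%360))
    if target is not None:print("shift cm tool",M.T@(np.array(target)-p)/10)
    if yaw is not None:
        G=Ro.from_euler('xyz',[-90,0,yaw],degrees=True).as_matrix()
        print("turn deg tool",np.degrees(Ro.from_matrix(M.T@G).as_rotvec()))
E
python3 -c "
from h import *
rep([496,-70,200],62.9)"
```

```text
t 0.98 pos [344.95 254.1  238.64] rotdeg [-89.93   0.04  72.82] F [1.36 0.63 0.52] op 0.0 r 411.2 standang 126.66
shift cm tool [-26.5    3.85 -24.01]
turn deg tool [-0.07  9.92 -0.05]
```

```bash
python3 -m crank '[[0,0,0,-2.9,0.4,-2.6,-1],[0,0,0,-2.9,0.4,-2.6,-1],[0,0,0,-2.9,0.4,-2.6,-1],[0,0,0,-2.9,0.4,-2.6,-1],[0,0,0,-2.9,0.4,-2.6,-1],[0,0,0,-2.9,0.4,-2.6,-1],[0,0,0,-2.9,0.4,-2.6,-1],[0,0,0,-2.9,0.4,-2.6,-1],[0,0,0,-2.9,0.4,-2.6,-1],[0,0,0,0,0,0,-1]]'; python3 -c "
from h import *
rep([496,-70,150],62.9)"
```

```text
clock: 1.82
eef_pos: [497.3, -86.8, 202.3]
tcp_rot: [-1.576, -0.001, 1.269]
contact_force: [-0.5, 0.3, 0.2]
opening: 0.001
t 1.82 pos [497.33 -86.77 202.34] rotdeg [-90.29  -0.08  72.69] F [-0.54  0.31  0.24] op 0.0 r 58.2 standang 172.96
shift cm tool [1.55 5.23 0.65]
turn deg tool [0.28 9.79 0.1 ]
```

```bash
python3 -m crank '[[0,5,0,0,0,0,-1],[0,5,0,0,0,0,-1],[0,0,0,0,0,0,-1],[0,0,0,0.4,1.7,0.2,-1],[0,0,0,0.4,2,0.2,-1],[0,0,0,0.4,2.5,0.2,-1],[0,0,0,0.3,2.5,0.2,-1],[0,0,0,0,2.4,0,-1],[0,0,0,0,0.5,0,-1],[0,0,0,0,0,0,-1]]'; python3 -c "
from h import *
rep([496.1,-70.4,66],62.9)"
```

```text
clock: 2.65
eef_pos: [498.7, -70.7, 82.8]
tcp_rot: [-1.577, -0.003, 1.101]
contact_force: [-0.7, -0.2, 0.1]
opening: 0.002
t 2.65 pos [498.66 -70.75  82.84] rotdeg [-90.38  -0.17  63.11] F [-0.74 -0.25  0.14] op 0.0 r 62.6 standang 158.24
shift cm tool [-0.09  1.68  0.26]
turn deg tool [0.38 0.21 0.17]
```

```bash
python3 -m crank '[[0.2,0,0,-0.1,0.4,0.2,-1],[0.1,0,0,0,0.4,0,-1],[0,0,0,0,0.4,0,-1],[0,0,0,0,0.3,0,-1],[0,0,0,0,0.2,0,-1],[0,0,0,0,0.1,0,-1],[0,0,0,0,0,0,-1],[0,0,0,0,0,0,-1],[0,0,0,0,0,0,-1],[0,0,0,0,0,0,-1]]'; python3 -c "
from h import *
rep([496.1,-70.4,60],62.9)
for n in('side','top'):
  im=cams.grab_frame(n);cv2.imwrite(f'pics/c_{n}.png',cv2.resize(im[140:310,205:420],None,fx=3.5,fy=3.5,interpolation=2))"
```

```text
clock: 3.48
eef_pos: [499.6, -71.1, 68.4]
tcp_rot: [-1.579, -0.005, 1.105]
contact_force: [-0.1, 0.3, 0.5]
opening: 0.005
t 3.48 pos [499.56 -71.13  68.4 ] rotdeg [-90.45  -0.3   63.31] F [-0.09  0.31  0.5 ] op 0.01 r 61.6 standang 158.16
shift cm tool [-0.09  0.84  0.35]
turn deg tool [0.45 0.41 0.3 ]
```

View pics/c_side.png

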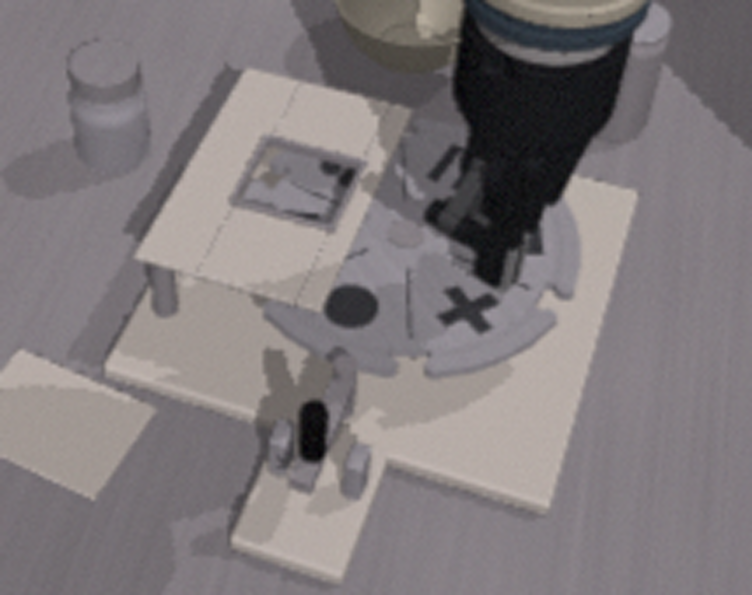

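```bash
python3 -m crank '[[0.4,0.2,0.2,-0.1,0.2,0.3,-1],[0.2,0.2,0.2,0,0.2,0.2,-1],[0,0,0,0,0.15,0.1,-1],[0,0,0,0,0.1,0,-1],[0,0,0,0,0.1,0,-1],[0,0,0,0,0.05,0,-1],[0,0,0,0,0,0,-1],[0,0,0,0,0,0,-1],[0,0,0,0,0,0,-1],[0,0,0,0,0,0,-1]]'; python3 -c "
from h import *
rep([496.1,-70.4,60],62.9)"
```

```text
clock: 4.42
eef_pos: [492.9, -69.0, 59.4]
tcp_rot: [-1.566, 0.003, 1.097]
contact_force: [-1.0, 0.3, 0.2]
opening: 0.0
t 4.42 pos [492.89 -68.97  59.36] rotdeg [-89.75   0.15  62.87] F [-1.05  0.28  0.22] op 0.0 r 68.5 standang 159.18
shift cm tool [ 0.02 -0.07 -0.35]
turn deg tool [-0.25 -0.03 -0.15]
```

```bash
python3 -m crank '[[0,0,0,0,0.1,0,-1],[0,0,0,0,0.05,0,-1],[0,0,0,0,0.05,0,-1],[0,0,0,0,0,0,-1],[0,0,0,0,0,0,-1],[0,0,0,0,0,0,-1],[0,0,0,0,0,0,-1],[0,0,0,0,0,0,-1],[0,0,0,0,0,0,-1],[0,0,0,0,0,0,-1]]'; python3 -c "
from h import *
rep()"
```

```text
clock: 5.25
eef_pos: [493.0, -69.0, 57.9]
tcp_rot: [-1.567, 0.002, 1.097]
contact_force: [-0.4, 0.8, 2.2]
opening: 0.0
t 5.25 pos [492.97 -68.96  57.94] rotdeg [-89.77   0.14  62.87] F [-0.42  0.84  2.16] op 0.0 r 68.5 standang 159.14
```

```bash
python3 -m crank '[[0,0,0,0,0.1,0,-1],[0,0,0,0,0.06,0,-1],[0,0,0,0,0.03,0,-1],[0,0,0,0,0,0,-1],[0,0,0,0,0,0,-1],[0,0,0,0,0,0,-1],[0,0,0,0,0,0,-1],[0,0,0,0,0,0,-1],[0,0,0,0,0,0,-1],[0,0,0,0,0,0,-1]]'; python3 -c "
from h import *
rep()"
```

```text
clock: 6.08
eef_pos: [493.0, -69.0, 56.3]
tcp_rot: [-1.567, 0.002, 1.097]
contact_force: [-1.0, 0.4, 5.2]
opening: -0.002
t 6.08 pos [493.   -68.95  56.34] rotdeg [-89.76   0.14  62.86] F [-0.96  0.44  5.2 ] op -0.0 r 68.4 standang 159.13
```

```bash
python3 -m crank '[[0,0,0,0,0.06,0,-1],[0,-1,0,-0.12,0,0,-1],[0,-1,0,-0.12,0,0,-1],[0,-1,0,-0.12,0,0,-1],[0,-1,0,-0.12,0,0,-1],[0,-1,0,-0.12,0,0,-1],[0,-1,0,-0.12,0,0,-1],[0,-1,0,-0.12,0,0,-1],[0,-1,0,-0.12,0,0,-1],[0,0,0,0,0,0,-1]]'; python3 -c "
from h import *
rep()"
```

```text
clock: 6.92
eef_pos: [491.1, -75.3, 56.7]
tcp_rot: [-1.569, -0.003, 1.242]
contact_force: [-1.9, 1.8, 5.0]
opening: 0.002
t 6.92 pos [491.14 -75.29  56.67] rotdeg [-89.88  -0.18  71.13] F [-1.93  1.76  4.96] op 0.0 r 67.5 standang 164.64
```

```bash
python3 -c "
from h import *
for n in('side','top'):
  im=cams.grab_frame(n);cv2.imwrite(f'pics/d_{n}.png',cv2.resize(im[140:310,205:420],None,fx=3.5,fy=3.5,interpolation=2))"
```

```text
(no output)
```

View pics/d_side.png

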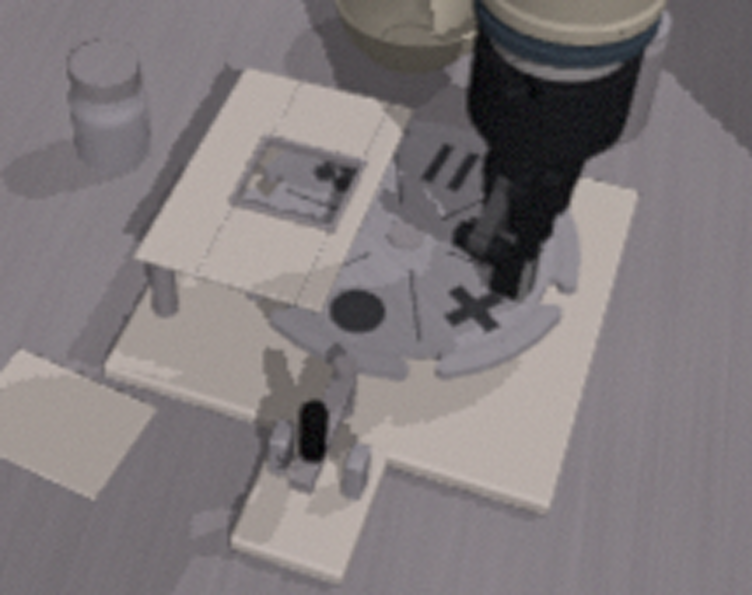

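View pics/d_top.png

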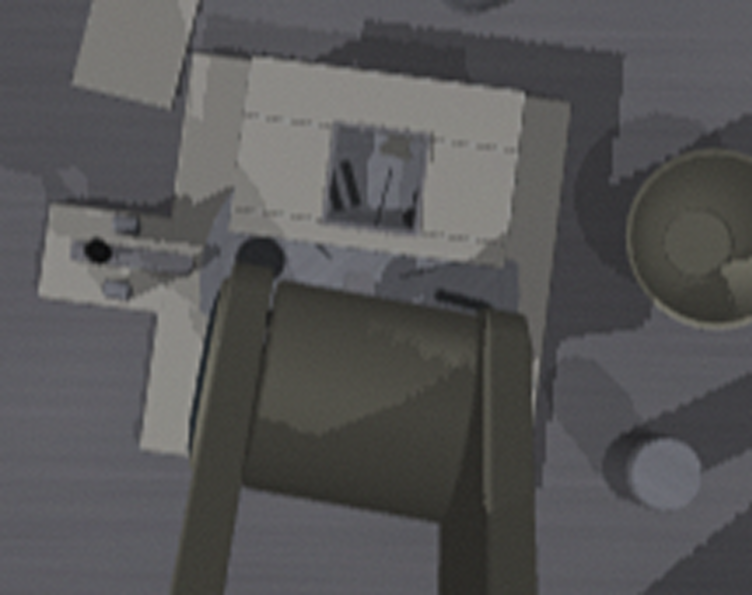

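```bash
python3 -m crank '[[0,0,0,-0.2,0.05,0,-1],[0,-1,0,-0.27,0.01,-0.01,-1],[0,-2,0,-0.27,0.01,-0.01,-1],[0,-2,0,-0.27,0.01,-0.01,-1],[0,-2,0,-0.27,0.01,-0.01,-1],[0,-2,0,-0.27,0.01,-0.01,-1],[0,-2,0,-0.27,0.01,-0.01,-1],[0,-2,0,-0.27,0.01,-0.01,-1],[0,-1,0,-0.2,0.01,0,-1],[0,0,0,0,0,0,-1]]'; python3 -c "
from h import *
rep()"
```

```text
clock: 7.85
eef_pos: [486.8, -96.7, 55.7]
tcp_rot: [-1.57, -0.006, 1.491]
contact_force: [-0.3, 2.4, 5.8]
opening: 0.001
t 7.85 pos [486.8  -96.72  55.68] rotdeg [-89.95  -0.32  85.44] F [-0.33  2.43  5.79] op 0.0 r 67.3 standang 183.30
```

```bash
python3 -m crank '[[0,-1,0,-0.2,0.02,0,-1],[0,-2,0,-0.27,0.01,-0.01,-1],[0,-2,0,-0.27,0.01,-0.01,-1],[0,-2,0,-0.27,0.01,-0.01,-1],[0,-2,0,-0.27,0.01,-0.01,-1],[0,-2,0,-0.27,0.01,-0.01,-1],[0,0,0,0,0,0,-1],[0,0,0,0,0,0,-1],[0,0,0,0,0,0,-1],[0,0,0,0,0,0,-1]]'; python3 -c "
from h import *
rep()
for n in('side','top'):
  im=cams.grab_frame(n);cv2.imwrite(f'pics/e_{n}.png',im);cv2.imwrite(f'pics/e2_{n}.png',cv2.resize(im[140:310,205:420],None,fx=3.5,fy=3.5,interpolation=2))"
```

```text
clock: 8.68
eef_pos: [488.0, -112.1, 55.7]
tcp_rot: [-1.572, -0.007, 1.687]
contact_force: [-1.4, 1.6, 6.5]
opening: 0.001
t 8.68 pos [ 487.97 -112.06   55.74] rotdeg [-90.08  -0.38  96.68] F [-1.42  1.56  6.46] op 0.0 r 67.1 standang 196.45
```

View pics/e2_side.png

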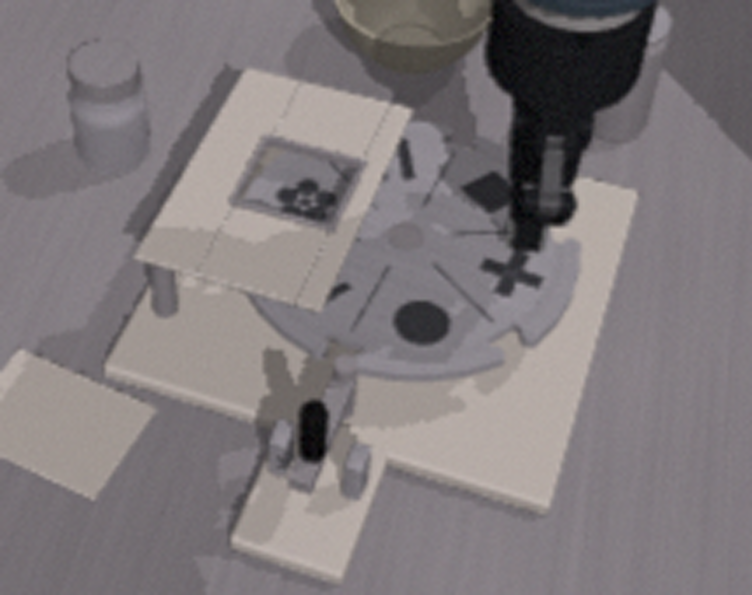

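View pics/e2_top.png

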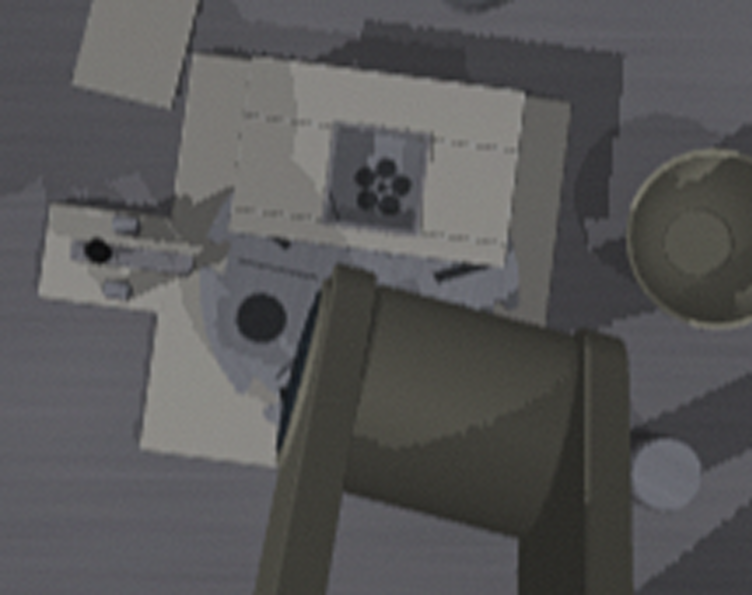

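```bash
python3 - <<'E'
from h import *
T=lambda X,Y:(205+X/3.5-.36,140+Y/3.5-.36)
c,s=np.cos(np.radians(-6.1)),np.sin(np.radians(-6.1));R=np.array([[c,s],[-s,c]])
for n,p,a in(("top",(261,317),120),("top",(383,187),0),("side",(421,322),120),("side",(511,272),180),("side",(489,188),240),("side",(306,200),0)):
    q=R@(onz(n,T(*p),46)[:2]-AX);print(n,a,np.hypot(*q),(np.degrees(np.arctan2(q[1],q[0]))-a+180)%360-180)
E
```

```text
top 120 63.628411871485625 -4.858855329866515
top 0 60.19144745536817 -5.52564408387633
side 120 63.16211634438985 -5.280035054486689
side 180 62.77989808147409 -5.85989673762532
side 240 62.89808770809984 -3.9838040449341747
side 0 60.74691199380535 -6.048270441433459
```

```bash
python3 -m crank '[[0,-1,0,-0.15,0.01,0,-1],[0,-1.5,0,-0.2,0.01,-0.01,-1],[0,-1.5,0,-0.2,0.01,-0.01,-1],[0,-1,0,-0.1,0,0,-1],[0,0,0,0,0,0,-1],[0,0,0,0,0,0,-1],[0,0,0,0,0,0,-1],[0,0,0,0,0,0,-1],[0,0,0,0,0,0,-1],[0,0,0,0,0,0,-1]]'; python3 -c "
from h import *
rep()
for n in('side','top'):
  im=cams.grab_frame(n);cv2.imwrite(f'pics/f_{n}.png',im);cv2.imwrite(f'pics/f2_{n}.png',cv2.resize(im[140:310,205:420],None,fx=3.5,fy=3.5,interpolation=2))"
```

```text
clock: 9.62
eef_pos: [489.4, -117.9, 56.0]
tcp_rot: [-1.573, -0.007, 1.774]
contact_force: [-0.9, 1.2, 5.2]
opening: 0.001
t 9.62 pos [ 489.4  -117.94   55.99] rotdeg [-90.12  -0.41 101.62] F [-0.92  1.17  5.16] op 0.0 r 67.0 standang 201.62
```

View pics/f2_side.png

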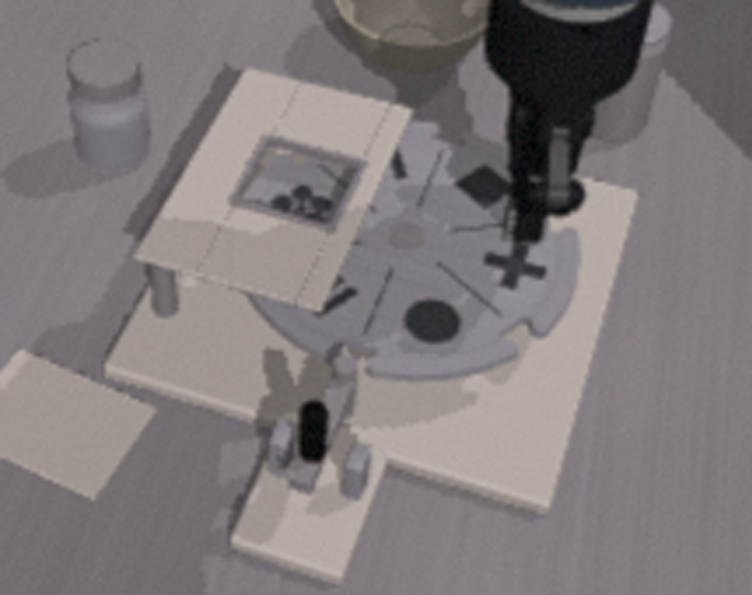

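View pics/f2_top.png

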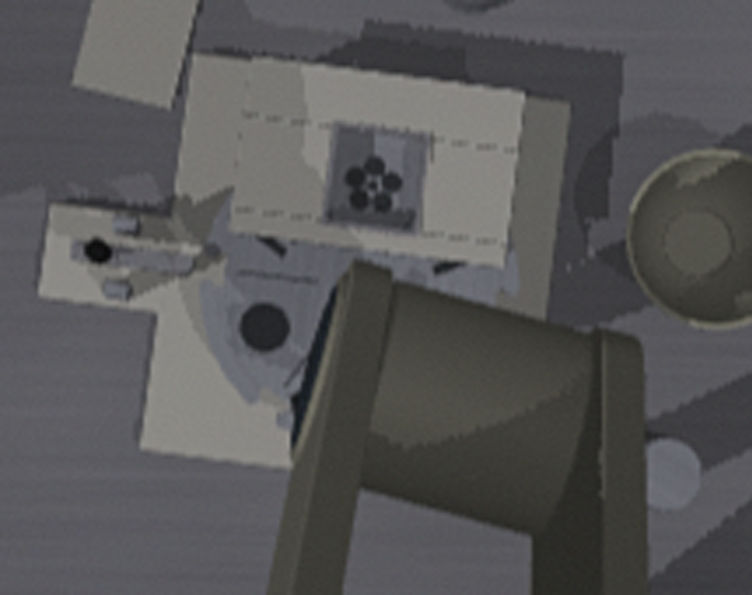

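```bash
python3 - <<'E'
from h import *
T=lambda X,Y:(205+X/3.5-.36,140+Y/3.5-.36)
c,s=np.cos(np.radians(-6.1)),np.sin(np.radians(-6.1));R=np.array([[c,s],[-s,c]])
for n,p,a in(("top",(264,327),120),("top",(373,185),0),("side",(432,321),120),("side",(515,267),180),("side",(483,186),240)):
    q=R@(onz(n,T(*p),46)[:2]-AX);print(n,a,np.hypot(*q),(np.degrees(np.arctan2(q[1],q[0]))-a+180)%360-180)
E
```

```text
top 120 64.07704502573766 0.7401288037875133
top 0 60.35879720094353 0.3302719992686889
side 120 63.192936586646255 0.07191344507066333
side 180 63.65768014815127 -1.8816260972739656
side 240 61.262641945209886 -0.9595299115648572
```

```bash
python3 -m crank '[[0,0,0,0,-0.3,0,-1],[0,0,0,0,-1,0,-1],[0,0,0,0,-2,0,-1],[0,0,0,0,-3,0,-1],[0,0,0,0,-3,0,-1],[0,6,0,0,0,0,-1],[0,6,0,0,0,0,-1],[0,5,0,0,0,0,-1],[0,1,0,0,0,0,-1],[0,0,0,0,0,0,-1]]'; python3 -c "
from h import *
rep([573.5,95,140],83.9)"
```

```text
clock: 10.55
eef_pos: [489.0, -120.4, 157.5]
tcp_rot: [-1.572, -0.004, 1.445]
contact_force: [-0.3, -0.9, -0.5]
opening: 0.003
t 10.55 pos [ 488.99 -120.41  157.52] rotdeg [-90.04  -0.24  82.8 ] F [-0.28 -0.89 -0.46] op 0.0 r 68.1 standang 203.53
shift cm tool [22.42  1.85 -5.68]
turn deg tool [ 0.05 -1.1   0.24]
```

```bash
python3 -m crank '[[0,-0.5,0,2.5,0.1,-0.65,-1],[0,-0.5,0,2.8,0.2,-0.7,-1],[0,0,0,2.8,0.2,-0.7,-1],[0,0,0,2.8,0.2,-0.7,-1],[0,0,0,2.8,0.2,-0.7,-1],[0,0,0,2.8,0.2,-0.7,-1],[0,0,0,2.6,0.2,-0.7,-1],[0,0,0,2.4,0.2,-0.6,-1],[0,0,0,0.5,0,-0.2,-1],[0,0,0,0,0,0,-1]]'; python3 -c "
from h import *
rep([573.5,95,69],83.9)
for n in('side','top'):
  im=cams.grab_frame(n);cv2.imwrite(f'pics/g_{n}.png',im);cv2.imwrite(f'pics/g2_{n}.png',cv2.resize(im[140:310,205:420],None,fx=3.5,fy=3.5,interpolation=2))"
```

```text
clock: 11.38
eef_pos: [569.5, 100.5, 142.2]
tcp_rot: [-1.57, -0.001, 1.489]
contact_force: [0.0, -0.3, 0.9]
opening: 0.003
t 11.38 pos [569.5 100.5 142.2] rotdeg [-89.93  -0.08  85.29] F [ 0.02 -0.35  0.9 ] op 0.0 r 201.1 standang 91.68
shift cm tool [-0.53  7.32 -0.45]
turn deg tool [-0.07  1.39  0.08]
```

View pics/g2_top.png

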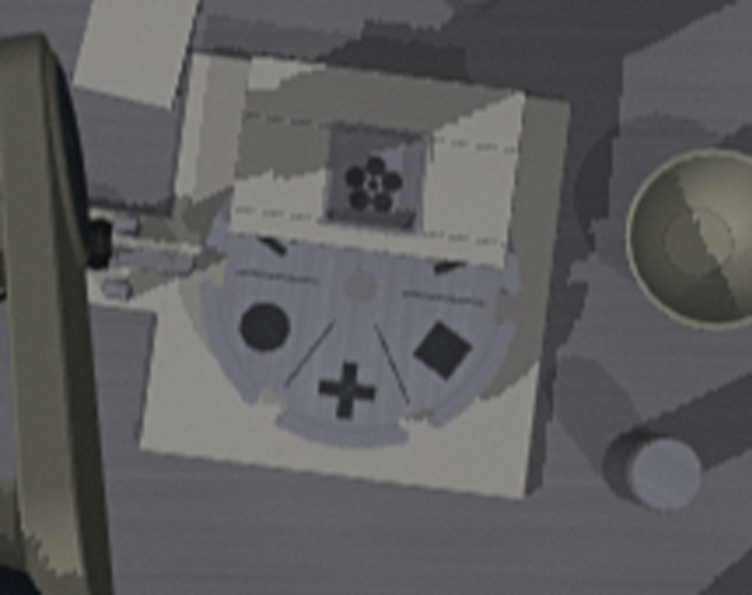

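View pics/g2_side.png

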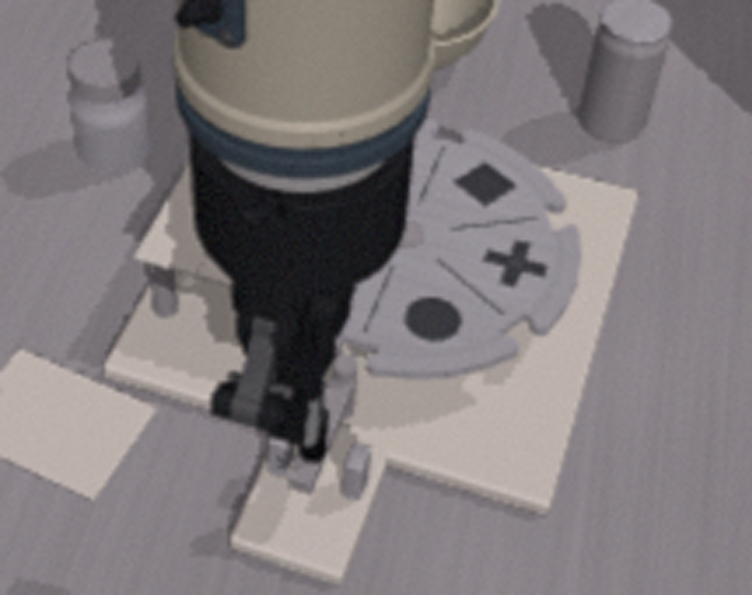

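```bash
python3 - <<'E'
from h import *
T=lambda X,Y:(205+X/3.5-.36,140+Y/3.5-.36)
a,b,c,d=[onz("top",T(*p),47)[:2] for p in((264,327),(442,349),(347,390),(374.5,184))]
f=lambda v:np.degrees(np.arctan2(v[1],v[0]))+6.1
print(f(a-b)-90,f(d-c),np.linalg.norm(a-b),np.linalg.norm(c-d),(c+d)/2)
print("bars hub",onz("top",T(360,288),47))
E
```

```text
0.07553590448934244 -0.7290939194882151 107.56486456490413 124.9382583414406 [552.55254047 -99.46355816]
bars hub [551.66931104 -98.98790119  47.        ]
```

```bash
python3 -m crank '[[0,0.7,0,0,0.5,-0.2,-1],[0,0.7,0,0,1,-0.2,-1],[0,0,0,0,1.2,0,-1],[0,0,0,0,1.2,0,-1],[0,0,0,0,1.2,0,-1],[0,0,0,0,1.2,0,-1],[0,0,0,0,0.6,0,-1],[0,0,0,0,0,0,-1],[0,0,0,0,0,0,-1],[0,0,0,0,0,0,-1]]'; python3 -c "
from h import *
rep([573.1,93.4,69],83.9)"
```

```text
clock: 12.32
eef_pos: [569.4, 90.0, 64.1]
tcp_rot: [-1.564, 0.002, 1.452]
contact_force: [-0.6, 0.5, -0.3]
opening: -0.002
t 12.32 pos [569.35  89.97  64.1 ] rotdeg [-89.61   0.1   83.2 ] F [-0.55  0.47 -0.26] op -0.0 r 190.6 standang 91.48
shift cm tool [ 0.38 -0.49 -0.33]
turn deg tool [-0.39 -0.7  -0.09]
```

```bash
python3 -m crank '[[-0.4,-0.4,0,0,-0.3,-0.3,-1],[0,-0.3,0,0,-0.2,-0.15,-1],[0,0,0,0,-0.1,-0.05,-1],[0,0,0,-0.2,0,0,-1],[0,0,0,-0.2,0,0,-1],[0,0,0,-0.1,0,0,-1],[0,0,0,0,0,0,-1],[0,0,0,0,0,0,-1],[0,0,0,0,0,0,-1],[0,0,0,0,0,0,-1]]'; python3 -c "
from h import *
rep([569,55,69],83.9)
for n in('side','top'):
  im=cams.grab_frame(n);cv2.imwrite(f'pics/h2_{n}.png',cv2.resize(im[140:310,205:420],None,fx=3.5,fy=3.5,interpolation=2))"
```

```text
clock: 13.15
eef_pos: [576.3, 83.9, 73.8]
tcp_rot: [-1.577, 0.0, 1.466]
contact_force: [-0.3, -0.4, 0.4]
opening: 0.0
t 13.15 pos [576.3   83.94  73.83] rotdeg [-90.35   0.02  83.98] F [-0.3  -0.37  0.4 ] op 0.0 r 185.3 standang 89.19
shift cm tool [-2.95  0.48  0.43]
turn deg tool [ 0.35  0.08 -0.02]
```

View pics/h2_side.png

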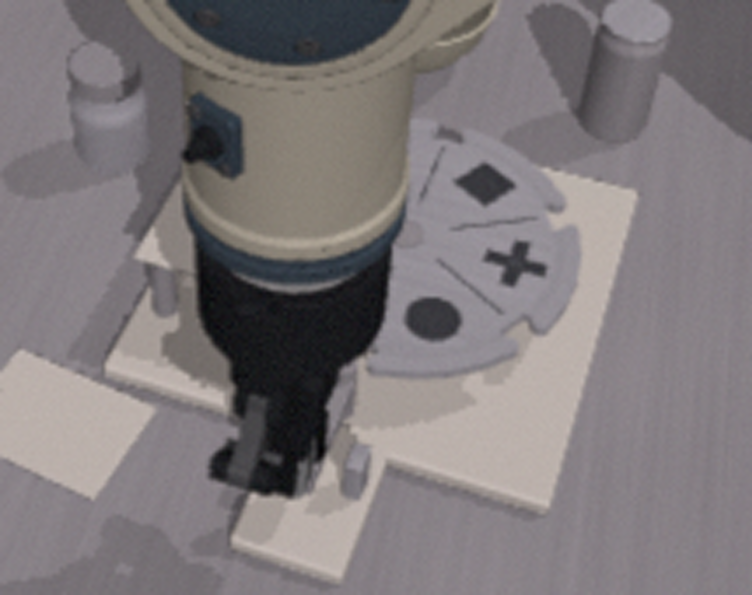

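```bash
python3 -m crank '[[0.2,0,0,0,0.15,0.25,-1],[0.1,0,0,0,0.1,0.1,-1],[0,0,0,-0.15,0.05,0,-1],[0,0,0,-0.15,0,0,-1],[0,0,0,-0.15,0,0,-1],[0,0,0,-0.15,0,0,-1],[0,0,0,-0.1,0,0,-1],[0,0,0,0,0,0,-1],[0,0,0,0,0,0,-1],[0,0,0,0,0,0,-1]]'; python3 -c "
from h import *
rep([569,55,69],83.9)"
```

```text
clock: 14.08
eef_pos: [571.3, 76.9, 70.1]
tcp_rot: [-1.57, 0.0, 1.466]
contact_force: [0.7, 0.8, -0.2]
opening: 0.001
t 14.08 pos [571.3   76.88  70.12] rotdeg [-89.97   0.01  83.97] F [ 0.67  0.78 -0.17] op 0.0 r 177.7 standang 90.51
shift cm tool [-2.2   0.11 -0.  ]
turn deg tool [-0.03  0.07 -0.01]
```

Near contact. Push gradually; keep watching force.

```bash
python3 -m crank '[[0,0,0,-0.15,0,0,-1],[0,0,0,-0.15,0,0,-1],[0,0,0,-0.15,0,0,-1],[0,0,0,-0.15,0,0,-1],[0,0,0,-0.15,0,0,-1],[0,0,0,-0.15,0,0,-1],[0,0,0,-0.1,0,0,-1],[0,0,0,0,0,0,-1],[0,0,0,0,0,0,-1],[0,0,0,0,0,0,-1]]'; python3 -c "
from h import *
rep([569,55,69],83.9)"
```

```text
clock: 14.92
eef_pos: [570.1, 66.3, 70.1]
tcp_rot: [-1.57, -0.0, 1.465]
contact_force: [-0.5, 2.2, -0.8]
opening: -0.002
t 14.92 pos [570.11  66.26  70.12] rotdeg [-89.97  -0.03  83.96] F [-0.48  2.18 -0.82] op -0.0 r 167.0 standang 90.56
shift cm tool [-1.13  0.11 -0.01]
turn deg tool [-0.03  0.06  0.03]
```

```bash
python3 -m crank '[[0,0,0,-0.12,0,0,-1],[0,0,0,-0.12,0,0,-1],[0,0,0,-0.12,0,0,-1],[0,0,0,-0.12,0,0,-1],[0,0,0,-0.1,0,0,-1],[0,0,0,0,0,0,-1],[0,0,0,0,0,0,-1],[0,0,0,0,0,0,-1],[0,0,0,0,0,0,-1],[0,0,0,0,0,0,-1]]'; python3 -c "
from h import *
rep([569,55,69],83.9)
for n in('side','top'):
  im=cams.grab_frame(n);cv2.imwrite(f'pics/i2_{n}.png',cv2.resize(im[140:310,205:420],None,fx=3.5,fy=3.5,interpolation=2))"
```

```text
clock: 15.75
eef_pos: [569.4, 60.2, 70.1]
tcp_rot: [-1.57, -0.001, 1.465]
contact_force: [-0.1, 1.4, -0.2]
opening: -0.003
t 15.75 pos [569.45  60.22  70.11] rotdeg [-89.96  -0.05  83.96] F [-0.13  1.41 -0.15] op -0.0 r 161.0 standang 90.59
shift cm tool [-0.52  0.11 -0.01]
turn deg tool [-0.04  0.06  0.05]
```

View pics/i2_side.png

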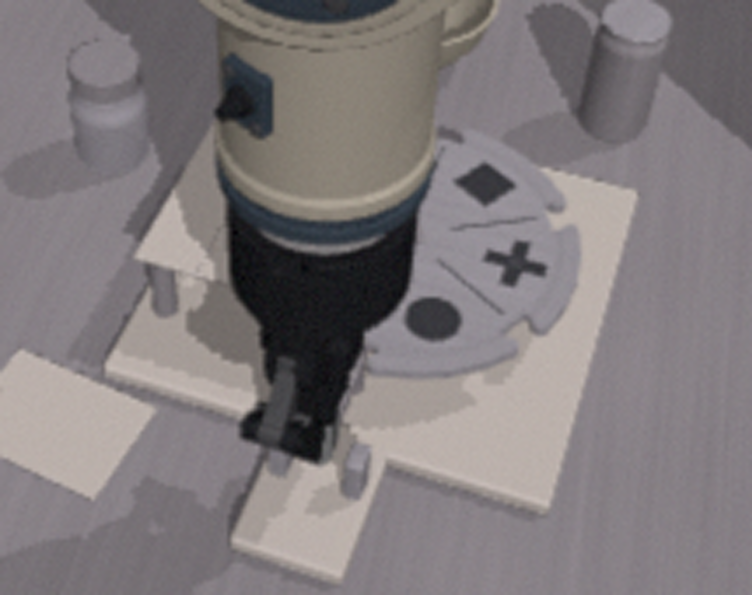

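```bash
python3 -m crank '[[0,0,0,-0.12,0,0,-1],[0,0,0,-0.12,0,0,-1],[0,0,0,-0.1,0,0,-1],[0,0,0,-0.1,0,0,-1],[0,0,0,0,0,0,-1],[0,0,0,0,0,0,-1],[0,0,0,0,0,0,-1],[0,0,0,0,0,0,-1],[0,0,0,0,0,0,-1],[0,0,0,0,0,0,-1]]'; python3 -c "
from h import *
rep()"
```

```text
clock: 16.68
eef_pos: [569.5, 60.2, 70.4]
tcp_rot: [-1.571, -0.008, 1.463]
contact_force: [1.1, 3.0, -0.6]
opening: 0.004
t 16.68 pos [569.49  60.21  70.35] rotdeg [-90.    -0.43  83.84] F [ 1.06  2.97 -0.65] op 0.0 r 161.0 standang 90.58
```

```bash
python3 -m crank '[[0,0,0,-0.2,0,0,-1],[0,0,0,-0.25,0,0,-1],[0,0,0,-0.25,0,0,-1],[0,0,0,-0.25,0,0,-1],[0,0,0,-0.25,0,0,-1],[0,0,0,-0.25,0,0,-1],[0,0,0,-0.25,0,0,-1],[0,0,0,-0.25,0,0,-1],[0,0,0,-0.25,0,0,-1],[0,0,0,-0.25,0,0,-1]]'; python3 -c "
from h import *
rep()"
```

```text
clock: 17.52
eef_pos: [569.7, 59.6, 71.3]
tcp_rot: [-1.573, -0.044, 1.45]
contact_force: [-0.6, 19.3, -2.0]
opening: 0.002
t 17.52 pos [569.69  59.59  71.26] rotdeg [-90.15  -2.52  83.1 ] F [-0.57 19.25 -2.01] op 0.0 r 160.4 standang 90.49
```

Hard-stopped under 19 N. Back off, lift and look.

```bash
python3 -m crank '[[0,0,0,0.5,0,0,-1],[0,0,0,1,0,0,-1],[0,0,0,1.2,0,0,-1],[0,0,0,1,0,0,-1],[0,0,0,0.5,-1,0,-1],[0,0,0,0,-2.5,0,-1],[0,0,0,0,-3,0,-1],[0,0,0,2,-3,2,-1],[0,0,0,3,-2,2,-1],[0,0,0,3,0,2,-1]]'; python3 -m crank '[[0,0,0,3,0,2,-1],[0,0,0,3,0,2,-1],[0,0,0,3,0,2,-1],[0,0,0,3,0,2,-1],[0,0,0,3,0,2,-1],[0,0,0,0,0,0,-1],[0,0,0,0,0,0,-1],[0,0,0,0,0,0,-1],[0,0,0,0,0,0,-1],[0,0,0,0,0,0,-1]]'; python3 -c "
from h import *
rep()
for n in('side','top'):
  im=cams.grab_frame(n);cv2.imwrite(f'pics/j_{n}.png',im);cv2.imwrite(f'pics/j2_{n}.png',cv2.resize(im[140:310,205:420],None,fx=3.5,fy=3.5,interpolation=2))"
```

```text
clock: 18.35
eef_pos: [525.3, 185.9, 198.0]
tcp_rot: [-1.573, -0.041, 1.447]
contact_force: [1.2, 1.2, 0.2]
opening: -0.002
clock: 19.18
eef_pos: [438.5, 361.6, 216.3]
tcp_rot: [-1.585, -0.048, 1.454]
contact_force: [0.2, -0.0, 0.1]
opening: -0.004
t 19.18 pos [438.53 361.65 216.28] rotdeg [-90.84  -2.74  83.3 ] F [ 0.17 -0.02  0.1 ] op -0.0 r 475.9 standang 110.14
```

View pics/j2_side.png

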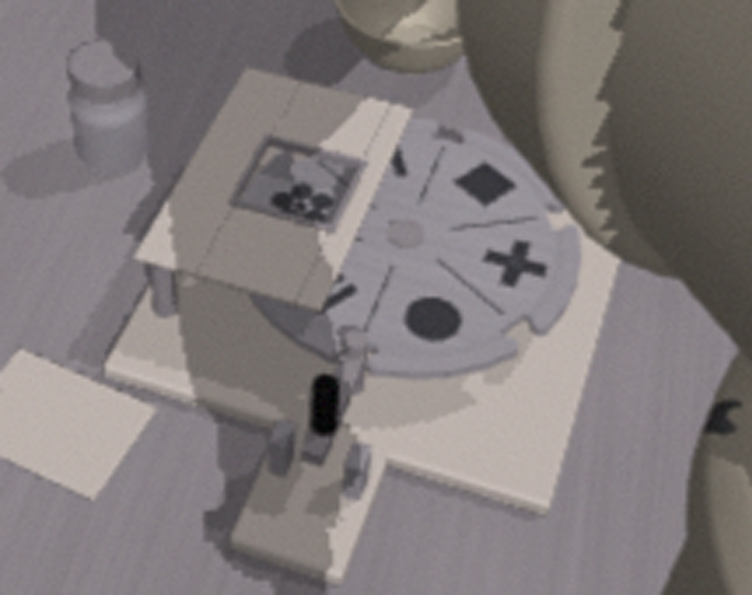

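View pics/j2_top.png

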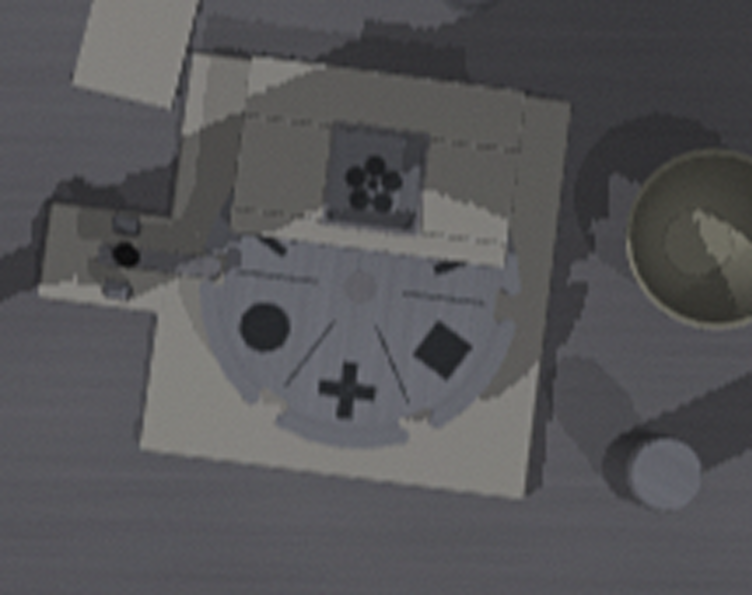

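```bash
python3 - <<'E'
from h import *
def cen(f,n,box):
    im=cv2.imread(f); x0,y0,x1,y1=box
    g=cv2.cvtColor(im,6)[y0:y1,x0:x1].astype(float)
    w=np.clip(38-g,0,None) ; ys,xs=np.mgrid[y0:y1,x0:x1]; 
    return np.array([(xs*w).sum()/w.sum(),(ys*w).sum()/w.sum()]),w.sum(),g.min()
for a,box in(("pics/a_top.png",(225,204,244,220)),("pics/j_top.png",(232,205,250,221))):
    c,w,m=cen(a,"top",box);print(a,c,w,m,onz("top",c,80))
for a,box in(("pics/a_side.png",(286,250,304,275)),("pics/j_side.png",(290,243,306,268))):
    c,w,m=cen(a,"side",box);print(a,c,w,m,onz("side",c,70))
t=cv2.imread("pics/j_top.png")[185:245,220:300];s=cv2.imread("pics/j_side.png")[220:290,270:350]
e=lambda i:np.clip(cv2.resize(i,(390,360),interpolation=2)*2.,0,255).astype(np.uint8)
cv2.imwrite("pics/k.png",np.hstack([e(t),e(s)]))
E
```

```text
pics/a_top.png [232.7611026  211.42572741] 653.0 11.0 [568.9215687   55.90599651  80.        ]
pics/j_top.png [240.61189802 212.52549575] 706.0 10.0 [566.97394754  39.89268429  80.        ]
pics/a_side.png [294.00375469 263.02211097] 2397.0 1.0 [570.114147    58.82835678  70.        ]
pics/j_side.png [297.4368163  255.40550736] 2651.0 0.0 [568.02205987  42.25762098  70.        ]
```

View pics/k.png

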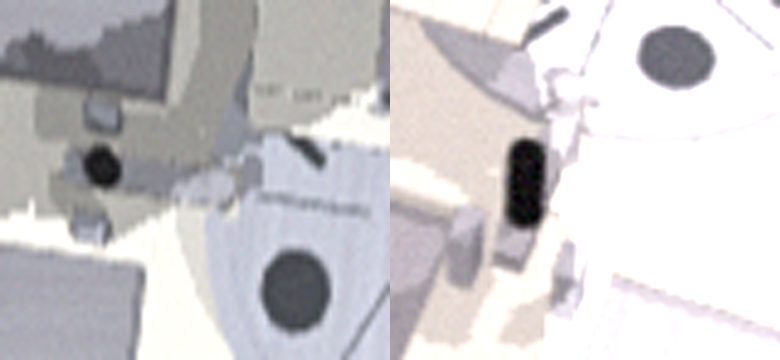

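```bash
python3 - <<'E'
from h import *
for th in(18,24,30,45):
  P=[]
  for a,n,box in(("a","top",(225,204,244,220)),("j","top",(232,205,250,221)),("a","side",(286,250,304,275)),("j","side",(290,243,306,268))):
    im=cv2.imread(f"pics/{a}_{n}.png");x0,y0,x1,y1=box
    g=cv2.cvtColor(im,6)[y0:y1,x0:x1].astype(float);w=np.clip(th-g,0,None);ys,xs=np.mgrid[y0:y1,x0:x1]
    P.append(onz(n,((xs*w).sum()/w.sum(),(ys*w).sum()/w.sum()),80 if n=="top" else 67))
  print(th,P[0][1]-P[1][1],P[2][1]-P[3][1])
np.set_printoptions(linewidth=200)
print(cv2.cvtColor(cv2.imread("pics/a_top.png"),6)[206:218,224:250]);print(cv2.cvtColor(cv2.imread("pics/j_top.png"),6)[206:218,224:250])
E
```

```text
18 15.85686481502374 18.245740633471883
24 16.00724976880518 17.421686772409544
30 16.00560588258962 16.8888221735387
45 15.988741703491698 16.593290265998974
[[115 112 114 115 114 115 115 116 115 115 116 115 114 104  86  77  67  58  56  52  44  69  77  77  77  77]
 [123 116 114 114 117 118 117 100  92 101 114 116 117 115 104 102  92  87  84  60  62  79  78  78  78  76]
 [133 117 105 101 100 103  96  60  41  59  84 119 119 116 117 115 113 118 116 101 100 100  98 100  97  79]
 [132 111  95  85  82  63  48  21  14  18  29  78  96 100 109 103 114 115 126 125 116 114 116 116 115  98]
 [133 104  93  90  82  41  18  17  17  17  14  24  55  79  88  80  92  95 105 108 107 100 110 105 115 114]
 [131 107  94  96  93  34  13  15  21  18  17  12  28  67  69  71  70  71  73  85  95  88 102 100 106 107]
 [131 101  91  97  96  45  17  17  17  19  17  12  20  71  69  83  84  83  84  92  95  95 101  99  96  95]
 [132 101  89 100  98  78  43  19  16  14  11  15  40  82  71  95  96  97  97  99  96  96  97  95  94  96]
 [131 119 111 106 100 100  77  35  27  16  20  41  75  97  86  92  95  94  94  96  96
[... 616 characters left out ...]
89 74 68 69 70 63 42 39 39 58 86 79 77 77 75 78 77]
 [92 92 90 90 91 89 92 93 92 78 69 64 56 55 35 19 16 15 29 66 76 71 78 72 77 75]
 [89 91 91 92 90 91 93 92 92 72 66 69 58 32 18 13 13 17 14 28 54 67 74 70 72 74]
 [93 90 90 91 93 90 90 93 92 76 70 69 64 29 15 18 17 21 16 14 31 67 70 70 69 68]
 [93 90 91 91 92 92 83 84 76 71 65 66 66 37 16 15 19 16 19 16 26 69 71 68 67 68]
 [92 93 91 90 92 91 76 73 66 69 69 71 71 56 31 15 15 16 13 10 32 66 70 67 69 70]
 [92 91 91 89 93 93 76 75 74 72 72 70 67 64 46 29 18 17 15 29 54 69 67 66 68 68]
 [92 92 90 90 91 91 76 74 73 74 76 72 68 69 66 72 67 48 54 61 71 70 62 65 61 62]
 [91 90 93 90 91 91 79 76 75 75 78 77 76 75 76 85 94 85 87 85 84 80 75 77 77 79]]
```

```bash
python3 - <<'E'
from h import *
T=lambda X,Y:(205+X/3.9-.37,140+Y/3.8-.37)
S=lambda X,Y:(225+X/3.8-.37,155+Y/3.8-.37)
c,s=np.cos(np.radians(-6.1)),np.sin(np.radians(-6.1));R=np.array([[c,s],[-s,c]])
for t,q in(((130,311),(314,438)),((140,240),(231,408)),((109,272),(265,388))):
    o1,d1=ray("top",T(*t));o2,d2=ray("side",S(*q))
    x=np.linalg.lstsq(np.c_[d1,-d2],o2-o1,rcond=None)[0];p=(o1+d1*x[0]+o2+d2*x[1])/2
    print(p,R@(p[:2]-[552.5,-99.5]),np.linalg.norm(o1+d1*x[0]-o2-d2*x[1]))
a=cv2.imread("pics/a_top.png")[195:230,215:275]
cv2.imwrite("pics/l.png",cv2.resize(np.clip(a*1.3,0,255).astype(np.uint8),None,fx=12,fy=12,interpolation=2))
E
```

```text
[549.42874092  47.28247208  40.93956993] [-18.65157252 145.62501703] 1.5933874951229885
[589.10618664  42.63157646  43.83980589] [ 21.29544038 145.21674197] 0.9834326697973703
[569.79783267  56.06145392  83.99882858] [  0.66929794 156.5187944 ] 1.3621081503490056
```

View pics/l.png

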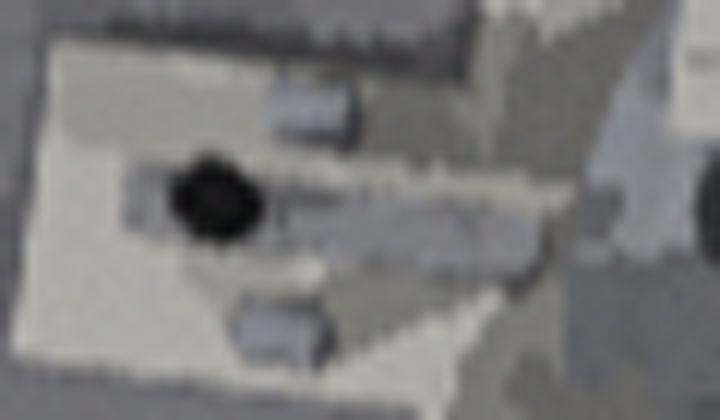

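```bash
python3 -m crank '[[0,0,0,-3,0,-1.9,-1],[0,0,0,-3.4,0,-2.2,-1],[0,0,0,-3.4,0,-2.2,-1],[0,0,0,-3.4,0,-2.2,-1],[0,0,0,-3.4,0,-2.2,-1],[0,0,0,-3.4,0,-2.2,-1],[0,0,0,-3.4,0,-2.2,-1],[0,0,0,-3.4,0,-2.2,-1],[0,0,0,-3,0,-2.2,-1],[0,0,0,0,0,0,-1]]'; python3 -c "
from h import *
rep([623,-10,200],83.9)"
```

```text
clock: 20.12
eef_pos: [601.9, 26.7, 204.2]
tcp_rot: [-1.588, -0.048, 1.447]
contact_force: [-0.3, 0.4, -0.5]
opening: 0.003
t 20.12 pos [601.94  26.66 204.22] rotdeg [-90.98  -2.77  82.91] F [-0.33  0.37 -0.45] op 0.0 r 135.4 standang 75.37
shift cm tool [-3.39  0.3  -2.54]
turn deg tool [ 1.01 -1.02  2.76]
```

```bash
python3 -m crank '[[1,-1,2.7,-1.7,0,-1.2,-1],[0,0,0,-1.5,0,-1.2,-1],[0,0,0,0,0,0,-1],[0,0,0,0,0,0,-1],[0,0,0,0,0,0,-1],[0,0,0,0,0,0,-1],[0,0,0,0,0,0,-1],[0,0,0,0,0,0,-1],[0,0,0,0,0,0,-1],[0,0,0,0,0,0,-1]]'; python3 -c "
from h import *
rep([623,-10,200],83.9)
s,M=st();H=cams.camera_info('wrist')['hand_eye'];K=cams.camera_info('wrist')['intrinsics']
im=cams.grab_frame('wrist');cv2.imwrite('pics/m.png',im)
np.savez('m.npz',M=M,p=s['eef_pos'])"
```

```text
clock: 20.95
eef_pos: [620.0, -14.7, 202.1]
tcp_rot: [-1.566, 0.0, 1.454]
contact_force: [-0.8, 1.2, -0.9]
opening: 0.002
t 20.95 pos [620.02 -14.7  202.13] rotdeg [-89.72   0.02  83.29] F [-0.81  1.16 -0.85] op 0.0 r 107.9 standang 58.36
shift cm tool [ 0.5   0.21 -0.24]
turn deg tool [-0.28 -0.61 -0.01]
```

View pics/m.png

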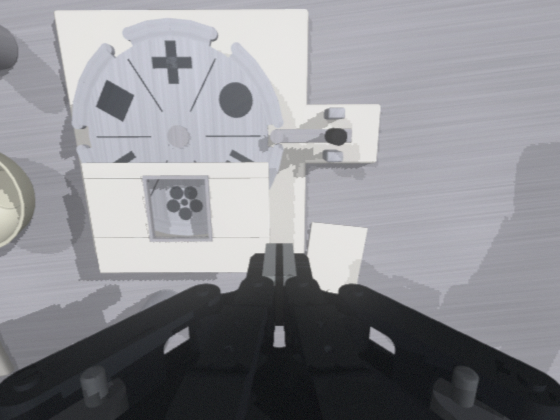

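```bash
python3 - <<'E'
from h import *
im=cv2.imread("pics/m.png");cv2.imwrite("pics/m2.png",cv2.resize(im[90:175,250:390],None,fx=5.5,fy=5.5,interpolation=2))
d=np.load("m.npz");c=cams.camera_info("wrist");K=c["intrinsics"];H=c["hand_eye"]
def w(uv,z):
    v=H[:3,:3]@np.array([(uv[0]-K[0,2])/K[0,0],-(uv[1]-K[1,2])/K[1,1],-1.])
    o=d["p"]+d["M"]@H[:3,3];v=d["M"]@v;return (o+v*(z-o[2])/v[2])
cc,s=np.cos(np.radians(-6.1)),np.sin(np.radians(-6.1));R=np.array([[cc,s],[-s,cc]])
hub=w((179,137),47)[:2]
for n,uv,z in(("hub",(179,137),47),("postTop",(336,134),85),("flower",(184,202),47),("cross",(171.5,62),47),("round",(236,99),47),("square",(115,101),47)):
    p=w(uv,z);print(n,p,R@(p[:2]-hub))
E
```

```text
hub [553.02932694 -99.24948216  47.        ] [0. 0.]
postTop [565.53826354  37.74785145  85.        ] [ -2.11978413 137.55089759]
flower [ 614.23202084 -106.87438826   47.        ] [61.66641439 -1.07808603]
cross [489.97885982 -92.90651767  47.        ] [-63.36750108  -0.39294907]
round [526.50074975 -42.03707122  47.        ] [-32.45799463  54.06943645]
square [ 515.47092959 -149.76143585   47.        ] [-31.97813376 -54.2170604 ]
```

View pics/m2.png

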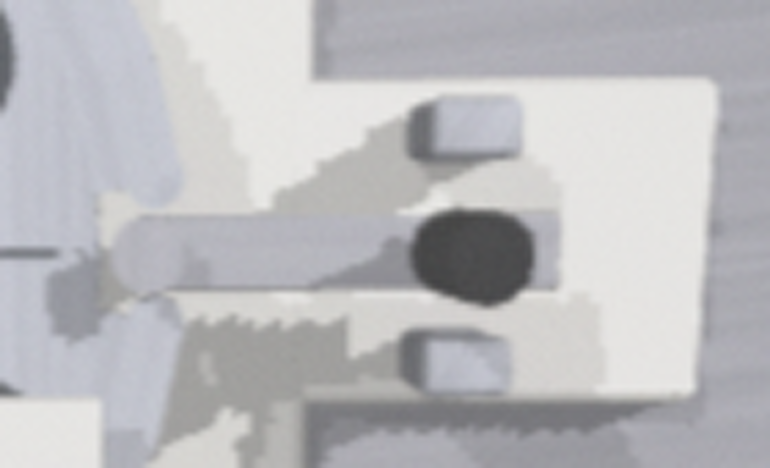

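The nose sits in the notch, but camera travel reads 16–17 mm against 18 mm. I'll repeat the push slightly higher on the post to be sure it is fully home.

```bash
python3 -m crank '[[0,0,0,1.5,0,0.6,-1],[0,0,0,2,0,0.9,-1],[0,0,0,2,0,0.9,-1],[0,0,0,2,0,0.9,-1],[0,0,0,1.2,0,0.6,-1],[0,0,0,1,0,0.6,-1],[0,-0.6,0,0.2,1,0.2,-1],[0,0,0,0,1.5,0,-1],[0,0,0,0,1.5,0,-1],[0,0,0,0,0,0,-1]]'; python3 -c "
from h import *
rep([571.5,86,75],83.9)"
```

```text
clock: 21.83
eef_pos: [584.1, 93.6, 161.1]
tcp_rot: [-1.571, 0.0, 1.468]
contact_force: [-0.5, 0.1, 0.2]
opening: 0.003
t 21.83 pos [584.05  93.57 161.06] rotdeg [-89.99   0.02  84.12] F [-0.52  0.14  0.18] op 0.0 r 195.9 standang 87.27
shift cm tool [-0.88  8.61  1.17]
turn deg tool [-0.01  0.22 -0.02]
```

```bash
python3 -m crank '[[0,0,0,0,1,0.5,-1],[0,0,0,0,1.3,0.5,-1],[0,0,0,0,1.5,0,-1],[0,0,0,0,1.5,0,-1],[0,0,0,0,1.5,0,-1],[0,0,0,0,1.0,0,-1],[0,0,0,-0.3,0,0,-1],[0,0,0,-0.3,0,0,-1],[0,0,0,0,0,0,-1],[0,0,0,0,0,0,-1]]'; python3 -c "
from h import *
rep([569,66,75],83.9)"
```

```text
clock: 22.67
eef_pos: [575.4, 83.7, 81.1]
tcp_rot: [-1.572, 0.002, 1.469]
contact_force: [0.4, -0.0, -0.0]
opening: 0.001
t 22.67 pos [575.37  83.74  81.11] rotdeg [-90.09   0.1   84.16] F [ 0.38 -0.03 -0.05] op 0.0 r 185.0 standang 89.47
shift cm tool [-1.83  0.61  0.45]
turn deg tool [ 0.09  0.26 -0.1 ]
```

```bash
python3 -m crank '[[0,0.2,0,-0.2,0.3,0.3,-1],[0,0,0,-0.3,0.2,0.15,-1],[0,0,0,-0.3,0.1,0,-1],[0,0,0,-0.3,0,0,-1],[0,0,0,-0.3,0,0,-1],[0,0,0,-0.2,0,0,-1],[0,0,0,-0.1,0,0,-1],[0,0,0,0,0,0,-1],[0,0,0,0,0,0,-1],[0,0,0,0,0,0,-1]]'; python3 -c "
from h import *
rep([569,60,75],83.9)"
```

```text
clock: 23.5
eef_pos: [570.3, 65.4, 77.5]
tcp_rot: [-1.577, 0.001, 1.465]
contact_force: [-0.0, 0.7, -0.1]
opening: -0.0
t 23.5 pos [570.25  65.36  77.45] rotdeg [-90.35   0.04  83.92] F [-0.02  0.68 -0.08] op -0.0 r 166.2 standang 90.49
shift cm tool [-0.55  0.25  0.07]
turn deg tool [ 0.35  0.02 -0.04]
```

```bash
python3 -m crank '[[0.3,0,0,-0.2,0.1,0,-1],[0,0,0,-0.2,0,0,-1],[0,0,0,-0.2,0,0,-1],[0,0,0,-0.2,0,0,-1],[0,0,0,-0.3,0,0,-1],[0,0,0,-0.3,0,0,-1],[0,0,0,-0.3,0,0,-1],[0,0,0,-0.3,0,0,-1],[0,0,0,-0.3,0,0,-1],[0,0,0,-0.3,0,0,-1]]'; python3 -c "
from h import *
rep([569,60,75],83.9)"
```

```text
clock: 24.33
eef_pos: [570.0, 59.0, 77.4]
tcp_rot: [-1.574, -0.031, 1.453]
contact_force: [0.6, 21.1, -1.1]
opening: -0.0
t 24.33 pos [569.97  58.96  77.36] rotdeg [-90.16  -1.79  83.28] F [ 0.59 21.06 -1.15] op -0.0 r 159.8 standang 90.36
shift cm tool [0.08 0.24 0.11]
turn deg tool [ 0.17 -0.62  1.79]
```

```bash
python3 -m crank '[[0,0,0,0.5,0,0,-1],[0,0,0,1,0,0,-1],[0,0,0,1.2,0,0,-1],[0,0,0,1,0,0,-1],[0,0,0,0.5,-1,0,-1],[0,0,0,0,-2.5,0,-1],[0,0,0,0,-3,0,-1],[0,0,0,2,-3,2,-1],[0,0,0,3,-2,2,-1],[0,0,0,3,0,2,-1]]'; python3 -m crank '[[0,0,0,3,0,2,-1],[0,0,0,3,0,2,-1],[0,0,0,3,0,2,-1],[0,0,0,3,0,2,-1],[0,0,0,3,0,2,-1],[0,0,0,0,0,0,-1],[0,0,0,0,0,0,-1],[0,0,0,0,0,0,-1],[0,0,0,0,0,0,-1],[0,0,0,0,0,0,-1]]'; python3 - <<'E'
from h import *
rep()
for n in('side','top'): cv2.imwrite(f'pics/n_{n}.png',cams.grab_frame(n))
for n,box,z in(("top",(232,205,250,221),80),("side",(290,243,306,268),67)):
  for f in "jn":
    x0,y0,x1,y1=box;g=cv2.cvtColor(cv2.imread(f"pics/{f}_{n}.png"),6)[y0:y1,x0:x1].astype(float);w=np.clip(24-g,0,None);ys,xs=np.mgrid[y0:y1,x0:x1]
    print(f,n,onz(n,((xs*w).sum()/w.sum(),(ys*w).sum()/w.sum()),z))
E
```

```text
clock: 25.17
eef_pos: [525.1, 187.7, 202.5]
tcp_rot: [-1.572, -0.03, 1.45]
contact_force: [0.6, 1.2, -0.1]
opening: -0.003
clock: 26.0
eef_pos: [437.6, 363.5, 218.8]
tcp_rot: [-1.584, -0.037, 1.456]
contact_force: [0.6, -0.9, 0.2]
opening: -0.001
t 26.0 pos [437.56 363.51 218.84] rotdeg [-90.73  -2.14  83.44] F [ 0.6  -0.86  0.16] op -0.0 r 477.9 standang 110.20
j top [566.94  39.89  80.  ]
n top [567.02  39.98  80.  ]
j side [568.39  40.22  67.  ]
n side [568.22  40.73  67.  ]
```

View pics/n_top.png

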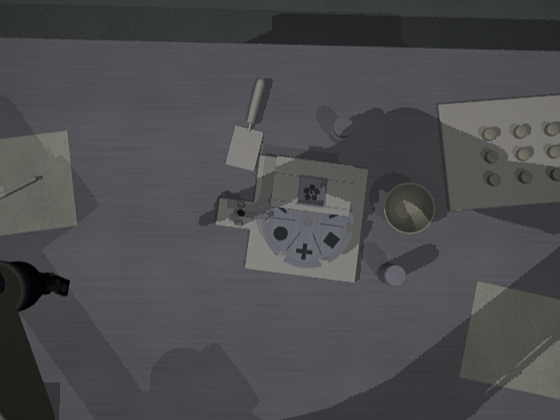

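The flower (about 312,192) is centred in the window and the latch post (240,212) is against its stop; it did not move under the second 21 N push. The spatula, jar, bowl and shaker are all where they started.

```bash
python3 -c "
from rig import order
print(order.sign_off())"
```

```text
the job is handed in; nothing more can be done
None
```

The flower is centred in the bridge window and the latch post is pushed in against a hard stop with its nose in the rim notch. The job was handed in at about 26 s with the arm clear of everything.

- **Wheel:** I found the face by touch at about 47 mm above the bench. I dragged the wheel about 42° anticlockwise in short strokes, with readings of 5 to 6.5 N vertical after each one. Lines between opposite patterns put the flower within about 1° of the window centre.
- **Latch:** I pushed the post from its outer side. The wrist camera showed the nose inside the notch with clearance on both sides.
- **Surroundings:** The final top view shows the bowl, jar, spatula and shaker where they started.

**One check disagreed:** measured latch travel was about 16 mm in the top view and 16.5 to 18 mm in the side view, against the nominal 18 mm. To settle it I pushed a second time, higher on the post, at about 21 N. It stopped at the same place to within 1 mm, and the post did not move measurably. The post's final distance from the axis also read about 140 mm, which is the nominal home position. I took this as fully home, with the shortfall due to camera error or the latch starting slightly in.

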